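# Start the clamping screw of a pressure cooker and hold it

## Robot

A 6-joint arm with a two-finger parallel gripper is mounted at the origin on a cart in front of the work surface, level with it; the furniture and walls round the work are solid. World frame = base frame: x ahead of the robot, y to its left, z up, the work surface at z = 0. Lengths are in m, angles in degrees, forces in N, time in s.
With the tool pointing down it reaches from about 0.425 to 0.95 m from the base axis. Payload 14.7 kg.
Tool frame: the origin (TCP) lies midway between the tips of the shut fingers; the grasp point (between the pads) lies 19 mm behind it; z points along the fingers, y is the line along which they close (so a half turn about z gives the same grasp; the last joint's range is limited). The gripper opens to 85 mm and grips with 20 to 120 N. Pads are 22 mm wide; open, the fingers measure 114 mm over their backs; the gripper's body (76 mm by 85 mm) begins 54 mm behind the grasp point. The pads swing forward as they close: fully open they stand 13 mm farther back than shut.
Start: joints at [68.606, 27.513, 91.461, -0, 61.026, -2.67], TCP at [0.209, 0.616, 0.231] pointing down, gripper open.
Joint ranges: [-157.49, 157.49], [-46.99, 117.5], [13.45, 153.17], [-89.5, 269.5], [5.16, 153.95], [-167.48, 167.48]. Speed limits (degrees/s): [108.29, 108.29, 136.94, 172.46, 172.46, 172.46].

## Interface

Orientations are given as a 3x3 rotation matrix whose columns are the frame's x, y, z axes.
In Python, from workcell import state, capture, get_calibration, job_done, look_for, masks_of, tip_of gives the robot as it stands. The module is installed in compiled form; this text tells all that it offers.
- The arm moves only by the shell command python3 -m inch 'ROWS' [FORCE]. ROWS is JSON, a list of rows, each an object of numbers: "dx", "dy", "dz": the shift along the tool's x, y, z in units of 0.15 m (1.0 is 0.15 m); "wx", "wy", "wz": the turn, a rotation vector about the tool's x, y, z in units of 90 degrees (1.0 is 90 degrees); "hand": the opening, from -1 (shut) to 1 (fully open). In form: [{"dx": .., "dy": .., "dz": .., "wx": .., "wy": .., "wz": .., "hand": ..}, ...]. A call has 1 to 10 rows; each row is the pose to reach, as a shift and turn from the pose commanded when the call began, along the tool's axes at that moment; what a row does not reach only later rows make up. A row lasts 1/12 s, in which the tool goes at most 41.7 mm and 7.16 degrees, less where a joint would pass 70% of its speed; a pose out of reach is approached as far as the arm can. A call with a number of a shift or a turn outside -1 to 1 is refused whole. A call with a gripper value outside its range is refused whole. The fingers move at their own pace and stop on an object; FORCE is the grip in N (left out, the last holds). Time passes only in rows, so rows that repeat a pose let the fingers close. It gives the time, the measured TCP pose, the force, the opening and the grip force at its end, in the units of the state.
- state(): the state, without advancing time (a new reading comes with each control period).
- capture(name): name is "scene" or "top"; returns the picture (384x512x3 uint8, blue, green, red); there is no depth.
- get_calibration(name): a dict with "camera_matrix" (3x3 intrinsics, pixels), "origin" and "attitude" of the camera in the world. Camera axes: x right, y down, z forward; pixel columns grow to the right and rows downward; lengths in m; the calibration is good to about 2 mm. A picture is of the moment at which its call begins. get_calibration takes no time and is no camera call.
- job_done(): hands the job in; it is judged then, once.
Trained networks look in the newest picture that a camera, given by its name, has taken for a name from the list of things; names that differ only in an ending like _2 or _b are one class to them, and where a whole thing is asked for, a point or a joint stands for the part that bears it (a point fixed in the world has none). Each returns a list of dicts, best first, with "conf" (0 to 1); they miss things now and then, are a little off and sometimes report something else, mostly with a low value. They report only what shows in the picture. A call takes as long as a camera call.
- look_for(query, camera): "extent" ([left, top, right, bottom] in pixels, round what is visible of it).
- masks_of(query, camera): "region" (384x512 bool, what is visible of it) and "extent" ([left, top, right, bottom] in pixels, round what is visible of it).
- tip_of(query, camera): "point" ([column, row] in pixels: a listed point, or the origin of a listed thing).
The state is a dict: "clock": time; "joint_pos": joint angles; "qvel": joint speeds; "joint_efforts": joint torques, N m; "tcp_pos": TCP position; "eef_rot": TCP orientation; "contact_force": force on the tool from outside, world axes, zero at the start; "moment": the same for the moment, N m; "finger_gap": finger opening in m; "finger_force": force on a finger pad.
Only numpy, scipy, OpenCV 4.12 (cv2) and the standard library are available. Lean on these libraries where they do the work, as an engineer would, in place of code of your own. Each camera call takes 0.05 s, during which the arm holds its last target. There are 200 camera calls.

## Task

The pressure cooker's clamping screw is standing loosely in the threaded boss of the bridge over its lid. Without lifting it out, turn its black knob backward (anticlockwise seen from above) until the screw drops into the thread, then turn it forward (clockwise) one full turn from there, so that it is started but still clear of the lid. Finish while gripping the knob and keep it just there, because I still have to centre the lid before it is tightened; leave the salt, pepper, garlic and spoon where they are.

Things in the scene. Friction and masses are not known exactly. Their poses are not given: they have to be found in the camera images.
- cooker: Low steel pressure cooker on the front right burner, fixed: pot 200 mm across, lid up to 123 mm, black handles on two sides; over the lid a bridge of flat steel (30 mm wide) carries an upright steel boss, 43 mm across, from 148 to 190 mm above the origin, with a threaded hole. Origin: centre of the underside; the hole's axis is the cooker's z axis.
- boss_mouth (a point): Centre of the boss's upper face, 190 mm above the cooker's origin. The thread is right-handed, with two starts, lead 14 mm a turn (pitch 7 mm), about 2 mm of axial play. At the mouth its two ends lie on the cooker's +x and -x sides.
- screw: Clamping screw, loose, 117 mm long, 0.18 kg: grey metal spindle 24 mm across the thread, on top a round black fluted knob, 50 mm across, 78 to 110 mm above the origin, with a finger bar (36 x 10 mm, 7 mm high) along the screw's x axis on it. Origin: centre of the underside. The thread's two lower ends lie on its +x and -x sides. It turns easily (below 0.1 Nm) and stays where left.
- knob_grip (a point): Point on the screw's axis at mid height of the knob, 94 mm above the screw's origin, at the start about 0.26 m above the stove; open fingers round the knob here clear the boss. Knob and spindle may lean or shift 1 to 2 mm in the hole.
- thread_end (a point): One lower end of the screw's thread, 36 mm above its origin, 11 mm out on its +x side. At the start the screw stands on the boss's thread, its x axis 0.7 to 1.7 rad clockwise (from above) of the cooker's x axis. Anticlockwise it climbs 2.2 mm a rad, up to where these axes are in line: its origin is then 153 mm above the cooker's.
- boss_thread_end (a point): The upper end of the boss's thread, 187 mm above the cooker's origin, 11 mm out on its +x side. Once the thread end of the screw has passed it, the screw drops 7 mm by its own weight, its origin to 146 mm above the cooker's (+2.2 mm a rad turned too far); a firm grip holds it up until opened or lowered. Clockwise from there it goes down 14 mm a turn.
- salt_drum: Dark round salt drum, 76 mm across, 121 mm high, loose, on the stove between the burners; origin under its centre. Bystander.
- pepper_jar: Small spice jar with a black cap, 41 mm across, 105 mm high, loose, near the back of the stove; origin under its centre. Bystander.
- garlic: Garlic bulb, 56 mm, loose, near the middle of the stove; origin under its centre. Bystander.
- teaspoon: Teaspoon with a blue handle, 138 mm long, loose, lying at the front of the stove; origin under its centre. Bystander.

How it is judged:
By the outcome, as a careful person would: the job done as asked, in the order asked, and still so for the second after the job is handed in, while the arm keeps its last pose, push and grip.
It also fails if it takes over 66 s, if anything falls off the work surface, if the arm or the gripper's body presses on something with over 40 N, if the wrist force passes 120 N, or if a joint passes its speed limit or range.

## Working session

There is one attempt and no reset: what is moved stays moved. The work goes in short steps, Python scripts to look and compute and a shell command to move; the robot and the scene stay as the last step left them, time stands still between calls to the robot, and variables do not carry over. Pictures are saved under pics/ and viewed, at most 10 in all, crops included, and the job is handed in when it is done.

```bash
mkdir -p pics
cat > h.py <<'E'
import numpy as np,cv2
from workcell import *
def ray(cam,p):
    c=get_calibration(cam);K=np.array(c["camera_matrix"]);R=np.array(c["attitude"]);o=np.array(c["origin"])
    d=R@np.linalg.solve(K,[p[0],p[1],1]);return o,d/np.linalg.norm(d)
def atz(cam,p,z):
    o,d=ray(cam,p);return o+d*(z-o[2])/d[2]
def proj(cam,P):
    c=get_calibration(cam);K=np.array(c["camera_matrix"]);R=np.array(c["attitude"]);o=np.array(c["origin"])
    q=K@(R.T@(np.array(P)-o));return q[:2]/q[2]
def tri(p,q):
    o,d=ray("scene",p);o2,d2=ray("top",q)
    s=np.linalg.lstsq(np.c_[d,-d2],o2-o,rcond=None)[0]
    a=o+s[0]*d;b=o2+s[1]*d2;return (a+b)/2,np.linalg.norm(a-b)
E
python3 - <<'E'
from h import *
np.set_printoptions(precision=4,suppress=True)
s=state();print(s)
r={}
for c in("scene","top"):
    im=capture(c);cv2.imwrite(f"pics/{c}0.png",im);k=get_calibration(c);print(c,k)
    for n in("knob_grip","boss_mouth","cooker","screw","thread_end","boss_thread_end"):
        t=tip_of(n,c)[:2];r[c,n]=t;print(c,n,[(np.round(x["point"],1),round(x["conf"],2)) for x in t])
for n in("knob_grip","boss_mouth","cooker","screw"):
    try:print(n,tri(r["scene",n][0]["point"],r["top",n][0]["point"]))
    except Exception as e:print(n,e)
E
```

```text
{'clock': 0.0, 'joint_pos': array([68.6069, 27.548 , 91.4957,  0.0007, 61.0261, -2.6709]), 'qvel': array([ 0.0293,  0.0257, -0.0177, -0.028 ,  0.0326,  0.0449]), 'joint_efforts': array([  0.0018, -95.0676, -43.0198,   0.0003,   0.0124,   0.0001]), 'tcp_pos': array([0.2085, 0.6152, 0.2307]), 'eef_rot': array([[-0.9471,  0.321 , -0.0005],
       [ 0.321 ,  0.9471, -0.0011],
       [ 0.0001, -0.0012, -1.    ]]), 'contact_force': array([-0.2522,  0.2352, -0.3178]), 'moment': array([ 0.0073, -0.0541,  0.0345]), 'finger_force': 0.0, 'finger_gap': 0.08536972405329417}
scene {'camera_matrix': array([[383.387 ,   0.    , 257.6366],
       [  0.    , 383.387 , 194.223 ],
       [  0.    ,   0.    ,   1.    ]]), 'origin': array([ 0.1593, -0.4716,  0.8004]), 'attitude': array([[ 0.7571, -0.4707,  0.4531],
       [-0.6532, -0.5312,  0.5396],
       [-0.0133, -0.7045, -0.7096]])}
scene knob_grip [(array([309.2, 214.6]), 0.58)]
scene boss_mouth [(array([306.9, 230.9]), 0.96)]
scene cooker [(array([300.4, 284. ]), 0.97), (array([228.1, 293. ]), 0.59)]
scene screw [(array([306.8, 248.4]), 0.97), (arr
[... 351 characters left out ...]
titude': array([[ 0.1131, -0.966 ,  0.2326],
       [-0.9936, -0.1105,  0.024 ],
       [ 0.0025, -0.2338, -0.9723]])}
top knob_grip [(array([332.6, 193. ]), 0.72)]
top boss_mouth [(array([330.8, 193.7]), 0.65), (array([330.5, 194.9]), 0.47)]
top cooker []
top screw [(array([327.4, 203. ]), 0.7), (array([326.4, 192. ]), 0.63)]
top thread_end [(array([331.9, 195.8]), 0.74)]
top boss_thread_end [(array([326.8, 192.3]), 0.62)]
knob_grip (array([ 0.5433, -0.1627,  0.2553]), np.float64(0.003272898692584778))
boss_mouth (array([ 0.5487, -0.1644,  0.2071]), np.float64(0.008522449701745984))
cooker list index out of range
screw (array([ 0.5432, -0.1692,  0.1567]), np.float64(0.00018525225078836442))
```

```bash
python3 -c "
import cv2,numpy as np
a=cv2.imread('pics/scene0.png');b=cv2.imread('pics/top0.png')
cv2.imwrite('pics/both.png',cv2.resize(np.hstack([a,b]),(800,300)))"
```

```text
(no output)
```

View pics/top0.png

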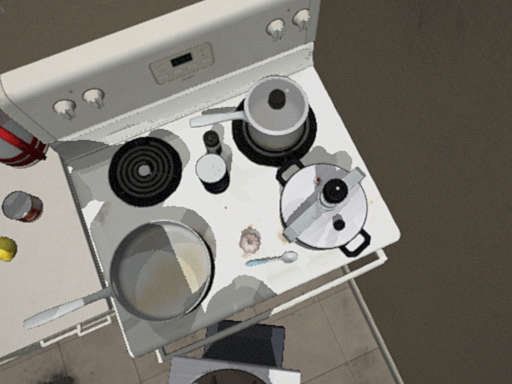

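View pics/scene0.png

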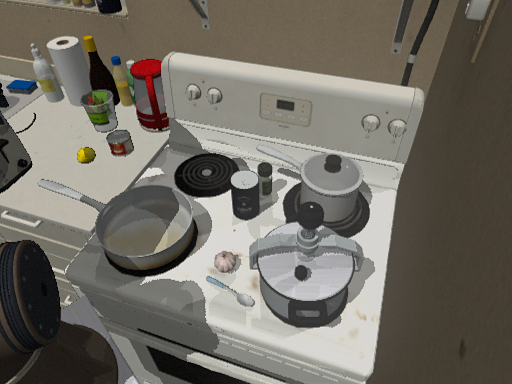

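The top view shows the cooker at right, with the knob near (335,190) and the bridge running from (290,238) to (362,172). In the scene view the knob is near (311,214). Next I'll zoom in to measure the bar, the bridge and the knob.

Run:
```python
from h import *
np.set_printoptions(precision=4,suppress=True)
a=cv2.imread('pics/scene0.png')[190:250,275:355];b=cv2.imread('pics/top0.png')[165:225,295:375]
f=lambda x:np.clip(cv2.resize(x,(400,300),interpolation=cv2.INTER_CUBIC).astype(float)**.6*9,0,255)
g=lambda x:cv2.resize(x,(400,300),interpolation=cv2.INTER_CUBIC)
cv2.imwrite('pics/crop.png',np.vstack([np.hstack([f(a),f(b)]),np.hstack([g(a),g(b)])]))
# bridge ends at height ~.16 ; handles ~ .11
for p in[(290,238),(362,172)]:print(atz("top",p,.15))
for p in[(290,170),(357,242)]:print(atz("top",p,.1))
r={}
for c in("scene","top"):
    capture(c)
    for n in("screw","cooker"):
        for m in masks_of(n,c)[:2]:print(c,n,m["conf"],m["extent"])
    print([(x["point"],x["conf"]) for x in tip_of("cooker",c)[:2]+tip_of("knob_grip",c)[:2]])
```

```text
[ 0.4551 -0.0926  0.15  ]
[ 0.6278 -0.2455  0.15  ]
[ 0.6292 -0.0806  0.1   ]
[ 0.47   -0.2549  0.1   ]
scene screw 0.82 [298.3, 206.0, 324.2, 237.2]
scene screw 0.7 [250.8, 213.7, 366.0, 323.1]
scene cooker 0.92 [250.5, 218.1, 365.7, 322.1]
[([302.9, 286.0], 0.86), ([310.1, 214.0], 0.7), ([300.9, 286.1], 0.5)]
top screw 0.96 [325.8, 181.2, 348.2, 206.5]
top cooker 0.91 [275.6, 160.1, 371.2, 257.2]
[([329.8, 190.8], 0.81)][ WARN:0@0.406] global loadsave.cpp:1063 imwrite_ Unsupported depth image for selected encoder is fallbacked to CV_8U.
```

View pics/crop.png

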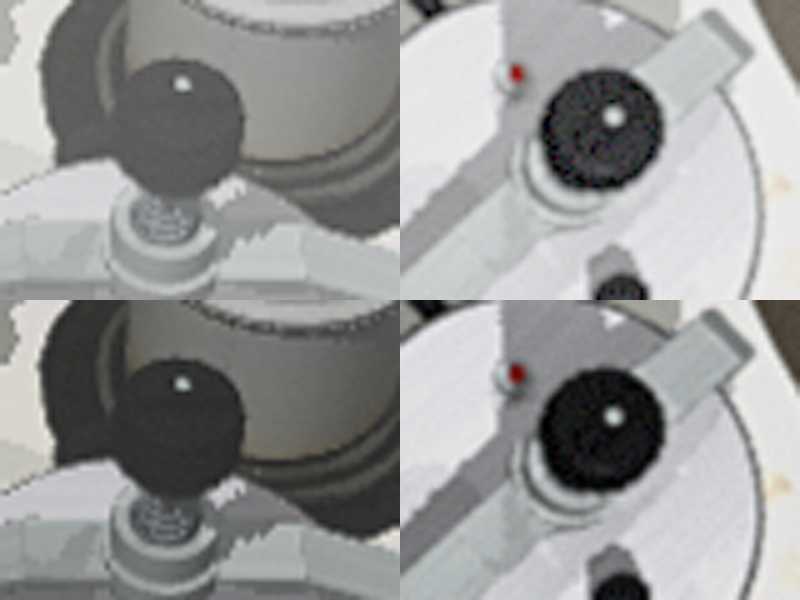

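The crops show the black knob with a white dot, at top px (337.4,188.4) and scene px (311.4,206.6). The black bar doesn't stand out, so I'll triangulate the dot and stretch the contrast of the dark area.

Run:
```python
from h import *
np.set_printoptions(precision=4,suppress=True)
print(tri((311.4,206.6),(337.4,188.4)))
print("knob blob tops"); 
acc={}
for c,(u0,u1,v0,v1) in {"scene":(290,330,195,235),"top":(317,357,172,212)}.items():
    im=np.mean([capture(c).astype(float) for _ in range(8)],0)
    p=im[v0:v1,u0:u1].mean(2)
    acc[c]=cv2.resize(np.clip((p-10)*255/45,0,255),(400,400),interpolation=cv2.INTER_CUBIC)
    m=((im.mean(2)<70).astype(np.uint8))[v0:v1,u0:u1];n,l,st,ce=cv2.connectedComponentsWithStats(m)
    for i in range(1,n):
        if st[i,4]>60:print(c,st[i],ce[i]+[u0,v0])
cv2.imwrite('pics/dark.png',np.hstack([acc["scene"],acc["top"]]).clip(0,255).astype(np.uint8))
```

```text
(array([ 0.5455, -0.1661,  0.2797]), np.float64(0.0006361969075821167))
knob blob tops
scene [  0   0  40  37 844] [306.6576 213.7062]
top [  6   7  25  25 468] [334.6303 190.7863]
```

View pics/dark.png

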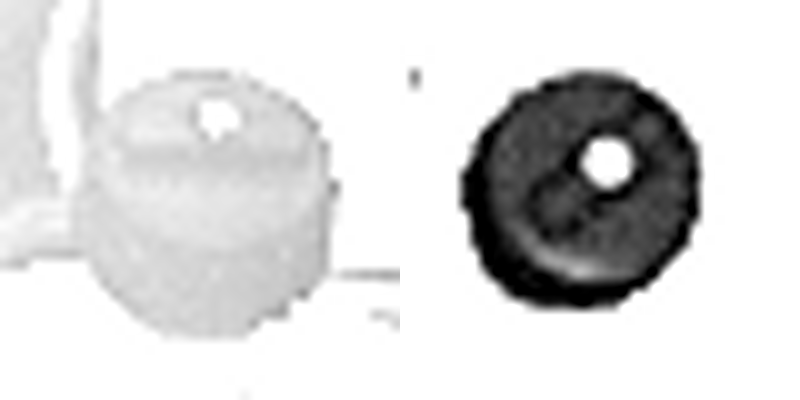

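The white dot sits at z=0.28, so it marks the bar's centre. In the top view the bar runs from about px (331.5,193) to (342.5,184.5). In the scene view it is roughly horizontal.

Run:
```python
from h import *
np.set_printoptions(precision=4,suppress=True)
for c,p,q in(("top",(331.5,193),(342.5,184.5)),("scene",(303,210.7),(320,210))):
    a=atz(c,p,.28);b=atz(c,q,.28);d=b-a;print(c,a,b,np.linalg.norm(d),np.degrees(np.arctan2(d[1],d[0])))
# check projections of predicted bar at angles
P=np.array([.5455,-.1661,.2797])
for th in(-30,-38,-45):
    u=np.radians(th);e=np.array([np.cos(u),np.sin(u),0])*.018
    print(th,proj("top",P-e),proj("top",P+e),proj("scene",P-e),proj("scene",P+e))
```

```text
top [ 0.5351 -0.1553  0.28  ] [ 0.5547 -0.1756  0.28  ] 0.028206710902178838 -46.01077224227913
scene [ 0.526  -0.1631  0.28  ] [ 0.5505 -0.1825  0.28  ] 0.03126240892933783 -38.30269734555616
-30 [332.1963 195.7207] [342.3981 181.3978] [302.1609 207.9617] [320.9377 205.1216]
-38 [331.1789 194.9057] [343.4124 182.1988] [301.8898 206.9721] [321.2549 206.103 ]
-45 [330.3874 194.0906] [344.2045 183.0017] [301.8082 206.1026] [321.3792 206.9733]
```

The bar lies at about -43° in the world, parallel to the bridge (-41.5°). Only the handle axis at +47.6° can therefore be the cooker's x axis, since the offset is then about 1.55 rad clockwise. The drop should come after about 90° of anticlockwise turning. Approaching from above now.

```bash
python3 -m inch '[{"dz":-1,"hand":1},{"dz":-1,"dx":-0.3},{"dz":-1,"dx":-1},{"dz":-1,"dx":-1},{"dz":-1,"dx":-1},{"dz":-1,"dx":-1},{"dz":-1,"dx":-1}]'
python3 -m inch '[{"dx":-1,"dy":-1},{"dx":-1,"dy":-1},{"dx":-1,"dy":-1},{"dx":-1,"dy":-1},{"dx":-1,"dy":-1},{"dx":-1,"dy":-1}]'
python3 -m inch '[{"dx":-1,"dy":-1},{"dx":-1,"dy":-1},{"dx":-1,"dy":-1},{"dx":-1,"dy":-1},{"dx":-1,"dy":-1},{"dx":-1,"dy":-1}]'
python3 -m inch '[{"dx":-0.8,"dy":-1},{"dx":-0.8,"dy":-1},{"dx":-0.8,"dy":-1},{"dx":-0.8,"dy":-1},{"dx":-0.8,"dy":-1},{"dx":-0.8,"dy":-1}]'
python3 -m inch '[{"dy":-1},{"dy":-1},{"dy":-1},{"dy":-1},{"dy":-1},{"dy":-1}]'
python3 -m inch '[{"wz":0.9},{"wz":0.9},{"wz":0.9},{"wz":0.9},{"wz":0.9},{"wz":0.9},{"wz":0.9},{"wz":0.9},{"wz":0.9},{"wz":0.9}]'
python3 -m inch '[{"wz":0.1},{"wz":0.1},{"wz":0.1},{"wz":0.1},{"wz":0.1}]'
cat > off.py <<'E'
from h import *;import sys
np.set_printoptions(precision=4,suppress=True)
s=state();R=s["eef_rot"];P=np.array(eval(sys.argv[1]))
print(s["clock"],s["tcp_pos"],"q6",s["joint_pos"][5],"units",R.T@(P-s["tcp_pos"])/.15,"\n",R,s["contact_force"],s["finger_gap"])
E
python3 off.py "[.5455,-.1661,.238]"
```

```text
2.0 [0.2086 0.6156 0.2313] q6 -2.6693199704986847 units [-3.7999 -4.2145 -0.0446] 
 [[-0.9471  0.321  -0.    ]
 [ 0.321   0.9471 -0.    ]
 [ 0.     -0.     -1.    ]] [0.7228 0.1511 1.0027] 0.08521836757314066$[0]: bad value
$[0]: bad value
$[0]: bad value
$[0]: bad value
$[0]: bad value
$[0]: bad value
$[0]: bad value
```

The rows probably need every key filled in.

```bash
python3 -m inch '[{"dx":0,"dy":0,"dz":-1,"wx":0,"wy":0,"wz":0,"hand":1},{"dx":-0.3,"dy":0,"dz":-1,"wx":0,"wy":0,"wz":0,"hand":1},{"dx":-1,"dy":0,"dz":-1,"wx":0,"wy":0,"wz":0,"hand":1},{"dx":-1,"dy":0,"dz":-1,"wx":0,"wy":0,"wz":0,"hand":1},{"dx":-1,"dy":0,"dz":-1,"wx":0,"wy":0,"wz":0,"hand":1},{"dx":-1,"dy":0,"dz":-1,"wx":0,"wy":0,"wz":0,"hand":1},{"dx":-1,"dy":0,"dz":-1,"wx":0,"wy":0,"wz":0,"hand":1}]'
```

```text
clock: 2.58
tcp_pos: [0.3556, 0.5665, 0.3843]
eef_rot: [[-0.946, 0.324, 0.004], [0.324, 0.946, 0.003], [-0.003, 0.004, -1.0]]
contact_force: [0.1, -0.7, 0.8]
finger_gap: 0.0853
finger_force: 0.0
```

```bash
python3 -m inch '[{"dx":-1,"dy":-1,"dz":0,"wx":0,"wy":0,"wz":0,"hand":1},{"dx":-1,"dy":-1,"dz":0,"wx":0,"wy":0,"wz":0,"hand":1},{"dx":-1,"dy":-1,"dz":0,"wx":0,"wy":0,"wz":0,"hand":1},{"dx":-1,"dy":-1,"dz":0,"wx":0,"wy":0,"wz":0,"hand":1},{"dx":-1,"dy":-1,"dz":0,"wx":0,"wy":0,"wz":0,"hand":1},{"dx":-1,"dy":-1,"dz":0,"wx":0,"wy":0,"wz":0,"hand":1}]'
python3 -m inch '[{"dx":-1,"dy":-1,"dz":0,"wx":0,"wy":0,"wz":0,"hand":1},{"dx":-1,"dy":-1,"dz":0,"wx":0,"wy":0,"wz":0,"hand":1},{"dx":-1,"dy":-1,"dz":0,"wx":0,"wy":0,"wz":0,"hand":1},{"dx":-1,"dy":-1,"dz":0,"wx":0,"wy":0,"wz":0,"hand":1},{"dx":-1,"dy":-1,"dz":0,"wx":0,"wy":0,"wz":0,"hand":1},{"dx":-1,"dy":-1,"dz":0,"wx":0,"wy":0,"wz":0,"hand":1}]'
python3 -m inch '[{"dx":-0.8,"dy":-1,"dz":0,"wx":0,"wy":0,"wz":0,"hand":1},{"dx":-0.8,"dy":-1,"dz":0,"wx":0,"wy":0,"wz":0,"hand":1},{"dx":-0.8,"dy":-1,"dz":0,"wx":0,"wy":0,"wz":0,"hand":1},{"dx":-0.8,"dy":-1,"dz":0,"wx":0,"wy":0,"wz":0,"hand":1},{"dx":-0.8,"dy":-1,"dz":0,"wx":0,"wy":0,"wz":0,"hand":1},{"dx":-0.8,"dy":-1,"dz":0,"wx":0,"wy":0,"wz":0,"hand":1}]'
python3 -m inch '[{"dx":0,"dy":-1,"dz":0,"wx":0,"wy":0,"wz":0.9,"hand":1},{"dx":0,"dy":-1,"dz":0,"wx":0,"wy":0,"wz":0.9,"hand":1},{"dx":0,"dy":-1,"dz":0,"wx":0,"wy":0,"wz":0.9,"hand":1},{"dx":0,"dy":-1,"dz":0,"wx":0,"wy":0,"wz":0.9,"hand":1},{"dx":0,"dy":-1,"dz":0,"wx":0,"wy":0,"wz":0.9,"hand":1},{"dx":0,"dy":-1,"dz":0,"wx":0,"wy":0,"wz":0.9,"hand":1},{"dx":0,"dy":-1,"dz":0,"wx":0,"wy":0,"wz":0.9,"hand":1},{"dx":0,"dy":-1,"dz":0,"wx":0,"wy":0,"wz":0.9,"hand":1},{"dx":0,"dy":-1,"dz":0,"wx":0,"wy":0,"wz":0.9,"hand":1},{"dx":0,"dy":-1,"dz":0,"wx":0,"wy":0,"wz":0.9,"hand":1}]'
cat > off.py <<'E'
from h import *;import sys
np.set_printoptions(precision=4,suppress=True)
s=state();R=s["eef_rot"];P=np.array(eval(sys.argv[1]))
print(s["clock"],s["tcp_pos"],"q6",s["joint_pos"][5],"units",R.T@(P-s["tcp_pos"])/.15,"\n",R,s["contact_force"],s["finger_gap"])
E
python3 off.py "[.5455,-.1661,.238]"
```

```text
clock: 3.08
tcp_pos: [0.4465, 0.3721, 0.3813]
eef_rot: [[-0.946, 0.324, 0.001], [0.324, 0.946, -0.002], [-0.001, -0.002, -1.0]]
contact_force: [1.7, 0.5, -0.3]
finger_gap: 0.0854
finger_force: 0.0
clock: 3.58
tcp_pos: [0.5406, 0.1818, 0.381]
eef_rot: [[-0.946, 0.324, 0.001], [0.324, 0.946, -0.002], [-0.001, -0.002, -1.0]]
contact_force: [0.2, -0.6, 0.1]
finger_gap: 0.0856
finger_force: 0.0
clock: 4.08
tcp_pos: [0.6052, 0.0021, 0.3807]
eef_rot: [[-0.946, 0.324, -0.0], [0.324, 0.946, -0.001], [-0.0, -0.001, -1.0]]
contact_force: [-0.4, 0.1, -0.3]
finger_gap: 0.0856
finger_force: 0.0
clock: 4.92
tcp_pos: [0.5558, -0.1348, 0.3811]
eef_rot: [[0.012, 1.0, -0.0], [1.0, -0.012, 0.0], [0.0, -0.0, -1.0]]
contact_force: [0.4, 0.4, -0.6]
finger_gap: 0.0854
finger_force: 0.0
4.9167 [ 0.5558 -0.1348  0.3811] q6 -16.003233177342302 units [-0.2099 -0.0657  0.9538] 
 [[ 0.0119  0.9999 -0.0003]
 [ 0.9999 -0.0119  0.0004]
 [ 0.0004 -0.0003 -1.    ]] [ 0.4379  0.4031 -0.5608] 0.08536747611281616
```

```bash
python3 -m inch '[{"dx":-0.205,"dy":-0.068,"dz":0.2,"wx":0,"wy":0,"wz":0,"hand":1},{"dx":-0.205,"dy":-0.068,"dz":0.2,"wx":0,"wy":0,"wz":0,"hand":1},{"dx":-0.205,"dy":-0.068,"dz":0.4,"wx":0,"wy":0,"wz":0,"hand":1},{"dx":-0.205,"dy":-0.068,"dz":0.6,"wx":0,"wy":0,"wz":0,"hand":1},{"dx":-0.205,"dy":-0.068,"dz":0.8,"wx":0,"wy":0,"wz":0,"hand":1},{"dx":-0.205,"dy":-0.068,"dz":0.98,"wx":0,"wy":0,"wz":0,"hand":1},{"dx":-0.205,"dy":-0.068,"dz":0.98,"wx":0,"wy":0,"wz":0,"hand":1},{"dx":-0.205,"dy":-0.068,"dz":0.98,"wx":0,"wy":0,"wz":0,"hand":1}]'
python3 -m inch '[{"dx":0,"dy":0,"dz":0,"wx":0,"wy":0,"wz":0,"hand":0},{"dx":0,"dy":0,"dz":0,"wx":0,"wy":0,"wz":0,"hand":-1},{"dx":0,"dy":0,"dz":0,"wx":0,"wy":0,"wz":0,"hand":-1},{"dx":0,"dy":0,"dz":0,"wx":0,"wy":0,"wz":0,"hand":-1},{"dx":0,"dy":0,"dz":0,"wx":0,"wy":0,"wz":0,"hand":-1},{"dx":0,"dy":0,"dz":0,"wx":0,"wy":0,"wz":0,"hand":-1},{"dx":0,"dy":0,"dz":0,"wx":0,"wy":0,"wz":0,"hand":-1},{"dx":0,"dy":0,"dz":0,"wx":0,"wy":0,"wz":0,"hand":-1}]' 25
python3 off.py "[.545,-.1655,.234]"
```

```text
clock: 5.58
tcp_pos: [0.5448, -0.1655, 0.2337]
eef_rot: [[0.005, 1.0, -0.003], [1.0, -0.005, 0.001], [0.001, -0.003, -1.0]]
contact_force: [-0.8, -0.7, 0.5]
finger_gap: 0.0856
finger_force: 0.0
clock: 6.25
tcp_pos: [0.5461, -0.1666, 0.2359]
eef_rot: [[0.006, 1.0, 0.002], [1.0, -0.006, -0.001], [-0.001, 0.002, -1.0]]
contact_force: [-2.0, 0.2, 7.3]
finger_gap: 0.0492
finger_force: 25.0
6.25 [ 0.5461 -0.1666  0.2359] q6 -19.65788975053513 units [ 0.0072 -0.0074  0.0127] 
 [[ 0.006   1.      0.0021]
 [ 1.     -0.006  -0.0008]
 [-0.0008  0.0021 -1.    ]] [-1.9544  0.1696  7.2885] 0.04921341172146614
```

```bash
cat > see.py <<'E'
from h import *;import sys
ims=[]
for c in("scene","top"):
    im=capture(c);cv2.imwrite(f"pics/{sys.argv[1]}_{c}.png",im)
    u,v=np.round(proj(c,[.545,-.165,.26])).astype(int)
    ims.append(cv2.resize(im[v-40:v+40,u-40:u+40],(400,400),interpolation=cv2.INTER_CUBIC))
cv2.imwrite(f"pics/{sys.argv[1]}.png",np.hstack(ims))
E
python3 see.py grip
```

```text
(no output)
```

View pics/grip.png

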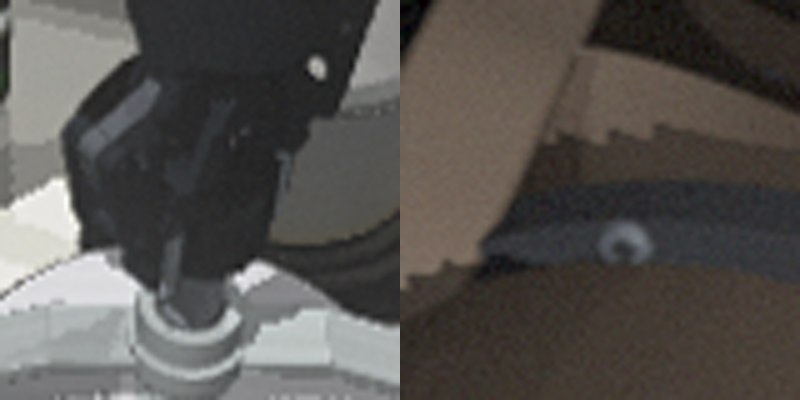

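The scene crop shows the fingers round the knob, clear of the boss, at crop px (180,190). The push of about 7 N down comes from the pads swinging forward. I'll keep it lightly in place so the drop shows up in force and height, and follow the climb.

```bash
python3 -m inch '[{"dx":0,"dy":0,"dz":-0.003,"wx":0,"wy":0,"wz":-0.08,"hand":-1},{"dx":0,"dy":0,"dz":-0.005,"wx":0,"wy":0,"wz":-0.16,"hand":-1},{"dx":0,"dy":0,"dz":-0.007,"wx":0,"wy":0,"wz":-0.24,"hand":-1},{"dx":0,"dy":0,"dz":-0.009,"wx":0,"wy":0,"wz":-0.3,"hand":-1},{"dx":0,"dy":0,"dz":-0.011,"wx":0,"wy":0,"wz":-0.36,"hand":-1},{"dx":0,"dy":0,"dz":-0.013,"wx":0,"wy":0,"wz":-0.42,"hand":-1},{"dx":0,"dy":0,"dz":-0.015,"wx":0,"wy":0,"wz":-0.48,"hand":-1},{"dx":0,"dy":0,"dz":-0.017,"wx":0,"wy":0,"wz":-0.54,"hand":-1},{"dx":0,"dy":0,"dz":-0.018,"wx":0,"wy":0,"wz":-0.6,"hand":-1},{"dx":0,"dy":0,"dz":-0.018,"wx":0,"wy":0,"wz":-0.6,"hand":-1}]'
python3 off.py "[.545,-.1655,.234]"
python3 -m inch '[{"dx":0,"dy":0,"dz":-0.002,"wx":0,"wy":0,"wz":-0.06,"hand":-1},{"dx":0,"dy":0,"dz":-0.004,"wx":0,"wy":0,"wz":-0.12,"hand":-1},{"dx":0,"dy":0,"dz":-0.006,"wx":0,"wy":0,"wz":-0.18,"hand":-1},{"dx":0,"dy":0,"dz":-0.006,"wx":0,"wy":0,"wz":-0.2,"hand":-1},{"dx":0,"dy":0,"dz":-0.006,"wx":0,"wy":0,"wz":-0.2,"hand":-1},{"dx":0,"dy":0,"dz":-0.006,"wx":0,"wy":0,"wz":-0.2,"hand":-1}]'
python3 off.py "[.545,-.1655,.234]"
```

```text
clock: 7.18
tcp_pos: [0.5463, -0.1659, 0.2381]
eef_rot: [[-0.809, 0.588, 0.002], [0.588, 0.809, 0.0], [-0.001, 0.002, -1.0]]
contact_force: [1.9, 4.5, 2.2]
finger_gap: 0.0492
finger_force: 26.1
7.1833 [ 0.5463 -0.1659  0.2381] q6 -74.03248980949158 units [ 0.0085 -0.0027  0.0271] 
 [[-0.8092  0.5876  0.0021]
 [ 0.5876  0.8092  0.0004]
 [-0.0015  0.0015 -1.    ]] [1.9056 4.4734 2.1614] 0.04920640532179634
clock: 7.68
tcp_pos: [0.546, -0.1657, 0.2388]
eef_rot: [[-0.949, 0.315, 0.002], [0.315, 0.949, 0.001], [-0.001, 0.001, -1.0]]
contact_force: [1.8, 6.7, 0.4]
finger_gap: 0.0493
finger_force: 26.3
7.6833 [ 0.546  -0.1657  0.2388] q6 -91.65869024286187 units [ 0.0068 -0.0012  0.0323] 
 [[-0.9491  0.3149  0.0016]
 [ 0.3149  0.9491  0.0008]
 [-0.0013  0.0013 -1.    ]] [1.8264 6.7008 0.4245] 0.04932580943349857
```

```bash
python3 -m inch '[{"dx":0,"dy":0,"dz":0.012,"wx":0,"wy":0,"wz":0,"hand":-1},{"dx":0,"dy":0,"dz":0.012,"wx":0,"wy":0,"wz":0,"hand":-1},{"dx":0,"dy":0,"dz":0.01,"wx":0,"wy":0,"wz":-0.04,"hand":-1},{"dx":0,"dy":0,"dz":0.01,"wx":0,"wy":0,"wz":-0.08,"hand":-1},{"dx":0,"dy":0,"dz":0.01,"wx":0,"wy":0,"wz":-0.08,"hand":-1},{"dx":0,"dy":0,"dz":0.01,"wx":0,"wy":0,"wz":-0.08,"hand":-1}]'
python3 -m inch '[{"dx":0,"dy":0,"dz":0,"wx":0,"wy":0,"wz":-0.04,"hand":-1},{"dx":0,"dy":0,"dz":-0.002,"wx":0,"wy":0,"wz":-0.08,"hand":-1},{"dx":0,"dy":0,"dz":-0.002,"wx":0,"wy":0,"wz":-0.08,"hand":-1},{"dx":0,"dy":0,"dz":-0.002,"wx":0,"wy":0,"wz":-0.08,"hand":-1}]'
python3 -m inch '[{"dx":0,"dy":0,"dz":0,"wx":0,"wy":0,"wz":-0.05,"hand":-1},{"dx":0,"dy":0,"dz":0,"wx":0,"wy":0,"wz":-0.06,"hand":-1},{"dx":0,"dy":0,"dz":0,"wx":0,"wy":0,"wz":-0.06,"hand":-1},{"dx":0,"dy":0,"dz":0,"wx":0,"wy":0,"wz":-0.06,"hand":-1}]'
python3 off.py "[.545,-.1655,.234]"
```

```text
clock: 8.18
tcp_pos: [0.5463, -0.166, 0.2381]
eef_rot: [[-0.981, 0.193, 0.003], [0.193, 0.981, 0.0], [-0.003, 0.001, -1.0]]
contact_force: [0.6, 5.2, 10.1]
finger_gap: 0.0492
finger_force: 26.6
clock: 8.52
tcp_pos: [0.546, -0.1659, 0.2378]
eef_rot: [[-0.998, 0.069, 0.002], [0.069, 0.998, 0.0], [-0.002, 0.0, -1.0]]
contact_force: [1.3, 4.4, 3.0]
finger_gap: 0.0494
finger_force: 26.0
clock: 8.85
tcp_pos: [0.5459, -0.1658, 0.2374]
eef_rot: [[-1.0, -0.025, 0.001], [-0.025, 1.0, 0.001], [-0.001, 0.001, -1.0]]
contact_force: [0.9, 6.3, 1.8]
finger_gap: 0.0495
finger_force: 25.9
8.85 [ 0.5459 -0.1658  0.2374] q6 -111.43692166156052 units [0.0058 0.0024 0.0229] 
 [[-0.9997 -0.0249  0.0012]
 [-0.0249  0.9997  0.0005]
 [-0.0012  0.0005 -1.    ]] [0.9348 6.2585 1.7843] 0.04946327767197665
```

```bash
python3 -m inch '[{"dx":0,"dy":0,"dz":0.01,"wx":0,"wy":0,"wz":0,"hand":-1},{"dx":0,"dy":0,"dz":0.02,"wx":0,"wy":0,"wz":0,"hand":-1},{"dx":0,"dy":0,"dz":0.02,"wx":0,"wy":0,"wz":0,"hand":-1},{"dx":0,"dy":0,"dz":0.02,"wx":0,"wy":0,"wz":0,"hand":-1}]'
```

```text
clock: 9.18
tcp_pos: [0.5459, -0.1659, 0.2343]
eef_rot: [[-1.0, -0.025, 0.001], [-0.025, 1.0, 0.0], [-0.001, 0.0, -1.0]]
contact_force: [2.1, 5.0, -1.5]
finger_gap: 0.0493
finger_force: 26.0
```

It follows down freely with only its weight on the gripper, so the thread end has passed. I'll lower it to its seat.

```bash
python3 -m inch '[{"dx":0,"dy":0,"dz":0.01,"wx":0,"wy":0,"wz":0,"hand":-1},{"dx":0,"dy":0,"dz":0.02,"wx":0,"wy":0,"wz":0,"hand":-1},{"dx":0,"dy":0,"dz":0.02,"wx":0,"wy":0,"wz":0,"hand":-1},{"dx":0,"dy":0,"dz":0.02,"wx":0,"wy":0,"wz":0,"hand":-1}]'
python3 -m inch '[{"dx":0,"dy":0,"dz":0,"wx":0,"wy":0,"wz":0,"hand":-0.2},{"dx":0,"dy":0,"dz":0,"wx":0,"wy":0,"wz":0,"hand":0.5},{"dx":0,"dy":0,"dz":0,"wx":0,"wy":0,"wz":0,"hand":0.5},{"dx":0,"dy":0,"dz":0,"wx":0,"wy":0,"wz":0,"hand":0.5},{"dx":0,"dy":0,"dz":0,"wx":0,"wy":0,"wz":0,"hand":0.5},{"dx":0,"dy":0,"dz":0,"wx":0,"wy":0,"wz":0,"hand":0.5}]'
python3 see.py drop;python3 off.py "[.5455,-.1660,.230]"
python3 - <<'E'
from h import *
for c in("scene","top"):
    capture(c);print(c,[(x["point"],x["conf"]) for x in tip_of("knob_grip",c)[:1]],[(x["extent"],x["conf"]) for x in look_for("screw",c)[:1]])
print(proj("scene",[.5455,-.166,.2797]),proj("scene",[.5455,-.166,.2797+.0035-.007]))
E
```

```text
clock: 9.52
tcp_pos: [0.5465, -0.1662, 0.2322]
eef_rot: [[-1.0, -0.025, 0.003], [-0.025, 1.0, -0.0], [-0.003, -0.0, -1.0]]
contact_force: [1.0, 5.0, 10.3]
finger_gap: 0.0497
finger_force: 27.1
clock: 10.02
tcp_pos: [0.5454, -0.1664, 0.2307]
eef_rot: [[-1.0, -0.025, -0.0], [-0.025, 1.0, -0.0], [0.0, -0.0, -1.0]]
contact_force: [0.4, 0.1, 0.1]
finger_gap: 0.0642
finger_force: 0.0
10.1167 [ 0.5454 -0.1663  0.2306] q6 -111.45633736195482 units [-0.0006  0.0023  0.0043] 
 [[-0.9997 -0.0254 -0.0002]
 [-0.0254  0.9997  0.    ]
 [ 0.0002  0.     -1.    ]] [-0.8107  0.8385 -0.0031] 0.06433897446656525
scene [([309.7, 217.6], 0.7)] [([298.6, 203.6, 325.2, 239.4], 0.88)]
top [] []
[311.53907611 206.50760429] [311.37609734 207.79272753]
```

View pics/drop.png

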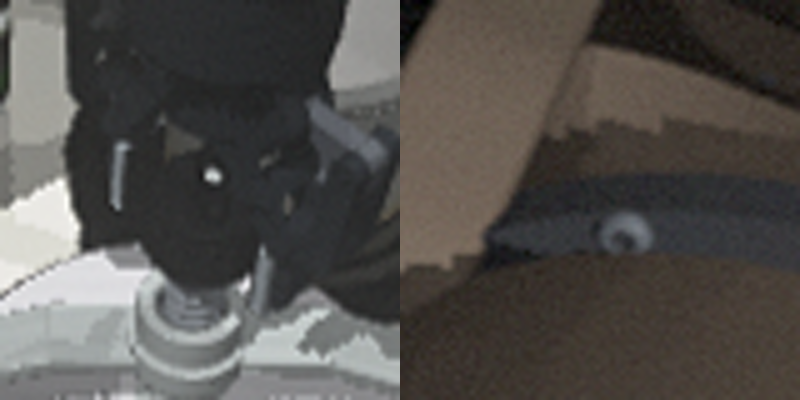

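The dot is visible at crop px (212,175) in the scene picture. I'll check its height.

```bash
cat > dot.py <<'E'
from h import *
im=np.mean([capture("scene").astype(float).mean(2) for _ in range(3)],0)
u,v=311,207
w=im[v-5:v+9,u-8:u+9];m=np.clip(w-110,0,None)
yy,xx=np.mgrid[v-5:v+9,u-8:u+9];p=[(m*xx).sum()/m.sum(),(m*yy).sum()/m.sum()]
o,d=ray("scene",p)
# height where ray passes closest to the axis
a=np.array([.5455,-.166]);t=((a-o[:2])@d[:2])/(d[:2]@d[:2]);q=o+t*d
print("dot",np.round(p,2),"z",q.round(4),"knob turned z-screw",(q[2]-.117).round(4))
E
python3 dot.py
```

```text
dot [312.03 207.64] z [ 0.5462 -0.1669  0.2768] knob turned z-screw 0.1598
```

The drop is confirmed: the bar top is at z=0.277, where an undropped screw would show 0.283. Now regrip and turn clockwise, first 180°, descending 7 mm.

```bash
python3 -m inch '[{"dx":0,"dy":0,"dz":-0.008,"wx":0,"wy":0,"wz":0,"hand":-1},{"dx":0,"dy":0,"dz":-0.008,"wx":0,"wy":0,"wz":0,"hand":-1},{"dx":0,"dy":0,"dz":-0.008,"wx":0,"wy":0,"wz":0,"hand":-1},{"dx":0,"dy":0,"dz":-0.008,"wx":0,"wy":0,"wz":0,"hand":-1},{"dx":0,"dy":0,"dz":-0.008,"wx":0,"wy":0,"wz":0,"hand":-1},{"dx":0,"dy":0,"dz":-0.008,"wx":0,"wy":0,"wz":0,"hand":-1}]' 25
python3 -m inch '[{"dx":0,"dy":0,"dz":0.002,"wx":0,"wy":0,"wz":0.08,"hand":-1},{"dx":0,"dy":0,"dz":0.004,"wx":0,"wy":0,"wz":0.16,"hand":-1},{"dx":0,"dy":0,"dz":0.006,"wx":0,"wy":0,"wz":0.24,"hand":-1},{"dx":0,"dy":0,"dz":0.008,"wx":0,"wy":0,"wz":0.32,"hand":-1},{"dx":0,"dy":0,"dz":0.01,"wx":0,"wy":0,"wz":0.4,"hand":-1},{"dx":0,"dy":0,"dz":0.012,"wx":0,"wy":0,"wz":0.48,"hand":-1},{"dx":0,"dy":0,"dz":0.014,"wx":0,"wy":0,"wz":0.54,"hand":-1},{"dx":0,"dy":0,"dz":0.015,"wx":0,"wy":0,"wz":0.6,"hand":-1},{"dx":0,"dy":0,"dz":0.015,"wx":0,"wy":0,"wz":0.6,"hand":-1},{"dx":0,"dy":0,"dz":0.015,"wx":0,"wy":0,"wz":0.6,"hand":-1}]'
python3 off.py "[.5455,-.1660,.230]"
```

```text
clock: 11.07
tcp_pos: [0.5455, -0.1663, 0.2321]
eef_rot: [[-1.0, -0.025, 0.0], [-0.025, 1.0, -0.0], [-0.0, -0.0, -1.0]]
contact_force: [-2.2, 1.7, 5.4]
finger_gap: 0.0495
finger_force: 25.8
clock: 11.9
tcp_pos: [0.5461, -0.1663, 0.2303]
eef_rot: [[-0.608, 0.794, 0.002], [0.794, 0.608, -0.0], [-0.001, 0.001, -1.0]]
contact_force: [-0.4, 2.7, 9.5]
finger_gap: 0.0494
finger_force: 26.2
11.9 [ 0.5461 -0.1663  0.2303] q6 -57.41619203635721 units [ 0.0039 -0.0022  0.0022] 
 [[-0.6076  0.7942  0.0016]
 [ 0.7942  0.6076 -0.0002]
 [-0.0011  0.0011 -1.    ]] [-0.4262  2.7238  9.4809] 0.04944766143225116
```

```bash
python3 -m inch '[{"dx":0,"dy":0,"dz":0.002,"wx":0,"wy":0,"wz":0.08,"hand":-1},{"dx":0,"dy":0,"dz":0.004,"wx":0,"wy":0,"wz":0.16,"hand":-1},{"dx":0,"dy":0,"dz":0.006,"wx":0,"wy":0,"wz":0.24,"hand":-1},{"dx":0,"dy":0,"dz":0.008,"wx":0,"wy":0,"wz":0.32,"hand":-1},{"dx":0,"dy":0,"dz":0.01,"wx":0,"wy":0,"wz":0.4,"hand":-1},{"dx":0,"dy":0,"dz":0.012,"wx":0,"wy":0,"wz":0.48,"hand":-1},{"dx":0,"dy":0,"dz":0.014,"wx":0,"wy":0,"wz":0.56,"hand":-1},{"dx":0,"dy":0,"dz":0.016,"wx":0,"wy":0,"wz":0.64,"hand":-1},{"dx":0,"dy":0,"dz":0.017,"wx":0,"wy":0,"wz":0.7,"hand":-1},{"dx":0,"dy":0,"dz":0.017,"wx":0,"wy":0,"wz":0.7,"hand":-1}]'
python3 -m inch '[{"dx":0,"dy":0,"dz":0.002,"wx":0,"wy":0,"wz":0.08,"hand":-1},{"dx":0,"dy":0,"dz":0.004,"wx":0,"wy":0,"wz":0.16,"hand":-1},{"dx":0,"dy":0,"dz":0.006,"wx":0,"wy":0,"wz":0.24,"hand":-1},{"dx":0,"dy":0,"dz":0.008,"wx":0,"wy":0,"wz":0.32,"hand":-1},{"dx":0,"dy":0,"dz":0.01,"wx":0,"wy":0,"wz":0.4,"hand":-1},{"dx":0,"dy":0,"dz":0.012,"wx":0,"wy":0,"wz":0.48,"hand":-1},{"dx":0,"dy":0,"dz":0.014,"wx":0,"wy":0,"wz":0.56,"hand":-1},{"dx":0,"dy":0,"dz":0.016,"wx":0,"wy":0,"wz":0.64,"hand":-1},{"dx":0,"dy":0,"dz":0.017,"wx":0,"wy":0,"wz":0.7,"hand":-1},{"dx":0,"dy":0,"dz":0.017,"wx":0,"wy":0,"wz":0.7,"hand":-1}]'
python3 off.py "[.5455,-.1660,.223]"
```

```text
clock: 12.73
tcp_pos: [0.5454, -0.1661, 0.2278]
eef_rot: [[0.438, 0.899, 0.0], [0.899, -0.438, 0.0], [0.0, 0.0, -1.0]]
contact_force: [-4.1, 5.1, 14.9]
finger_gap: 0.0492
finger_force: 26.6
clock: 13.57
tcp_pos: [0.5457, -0.1657, 0.2252]
eef_rot: [[1.0, 0.018, 0.001], [0.018, -1.0, 0.001], [0.001, -0.001, -1.0]]
contact_force: [-1.4, 6.7, 12.6]
finger_gap: 0.0496
finger_force: 26.5
13.5667 [ 0.5457 -0.1657  0.2252] q6 68.95088450355638 units [-0.0015  0.0017  0.015 ] 
 [[ 0.9998  0.0182  0.0008]
 [ 0.0182 -0.9998  0.0006]
 [ 0.0008 -0.0006 -1.    ]] [-1.4116  6.7138 12.6193] 0.04962046086674792
```

It went down 6.9 mm over 180.4°, so the thread is engaged. Now open, swing back 180° and regrip.

```bash
python3 -m inch '[{"dx":0,"dy":0,"dz":-0.012,"wx":0,"wy":0,"wz":0,"hand":-0.5},{"dx":0,"dy":0,"dz":-0.012,"wx":0,"wy":0,"wz":0,"hand":0.6},{"dx":0,"dy":0,"dz":-0.012,"wx":0,"wy":0,"wz":0,"hand":0.6},{"dx":0,"dy":0,"dz":-0.012,"wx":0,"wy":0,"wz":0,"hand":0.6},{"dx":0,"dy":0,"dz":-0.012,"wx":0,"wy":0,"wz":0,"hand":0.6},{"dx":0,"dy":0,"dz":-0.012,"wx":0,"wy":0,"wz":0,"hand":0.6}]'
python3 dot.py
python3 -m inch '[{"dx":0,"dy":0,"dz":0,"wx":0,"wy":0,"wz":-0.7,"hand":0.6},{"dx":0,"dy":0,"dz":0,"wx":0,"wy":0,"wz":-0.7,"hand":0.6},{"dx":0,"dy":0,"dz":0,"wx":0,"wy":0,"wz":-0.7,"hand":0.6},{"dx":0,"dy":0,"dz":0,"wx":0,"wy":0,"wz":-0.7,"hand":0.6},{"dx":0,"dy":0,"dz":0,"wx":0,"wy":0,"wz":-0.7,"hand":0.6},{"dx":0,"dy":0,"dz":0,"wx":0,"wy":0,"wz":-0.7,"hand":0.6},{"dx":0,"dy":0,"dz":0,"wx":0,"wy":0,"wz":-0.7,"hand":0.6},{"dx":0,"dy":0,"dz":0,"wx":0,"wy":0,"wz":-0.7,"hand":0.6},{"dx":0,"dy":0,"dz":0,"wx":0,"wy":0,"wz":-0.7,"hand":0.6},{"dx":0,"dy":0,"dz":0,"wx":0,"wy":0,"wz":-0.7,"hand":0.6}]'
python3 -m inch '[{"dx":0,"dy":0,"dz":0,"wx":0,"wy":0,"wz":-0.7,"hand":0.6},{"dx":0,"dy":0,"dz":0,"wx":0,"wy":0,"wz":-0.7,"hand":0.6},{"dx":0,"dy":0,"dz":0,"wx":0,"wy":0,"wz":-0.7,"hand":0.6},{"dx":0,"dy":0,"dz":0,"wx":0,"wy":0,"wz":-0.7,"hand":0.6},{"dx":0,"dy":0,"dz":0,"wx":0,"wy":0,"wz":-0.7,"hand":0.6},{"dx":0,"dy":0,"dz":0,"wx":0,"wy":0,"wz":-0.7,"hand":0.6},{"dx":0,"dy":0,"dz":0,"wx":0,"wy":0,"wz":-0.7,"hand":0.6},{"dx":0,"dy":0,"dz":0,"wx":0,"wy":0,"wz":-0.7,"hand":0.6},{"dx":0,"dy":0,"dz":0,"wx":0,"wy":0,"wz":-0.7,"hand":0.6},{"dx":0,"dy":0,"dz":0,"wx":0,"wy":0,"wz":-0.7,"hand":0.6}]'
python3 -m inch '[{"dx":0,"dy":0,"dz":0,"wx":0,"wy":0,"wz":-0.6,"hand":0.6},{"dx":0,"dy":0,"dz":0,"wx":0,"wy":0,"wz":-0.6,"hand":0.6},{"dx":0,"dy":0,"dz":0,"wx":0,"wy":0,"wz":-0.6,"hand":0.6},{"dx":0,"dy":0,"dz":0,"wx":0,"wy":0,"wz":-0.6,"hand":0.6},{"dx":0,"dy":0,"dz":0,"wx":0,"wy":0,"wz":-0.6,"hand":0.6},{"dx":0,"dy":0,"dz":0,"wx":0,"wy":0,"wz":-0.6,"hand":0.6},{"dx":0,"dy":0,"dz":0,"wx":0,"wy":0,"wz":-0.6,"hand":0.6},{"dx":0,"dy":0,"dz":0,"wx":0,"wy":0,"wz":-0.6,"hand":0.6},{"dx":0,"dy":0,"dz":0,"wx":0,"wy":0,"wz":-0.6,"hand":0.6},{"dx":0,"dy":0,"dz":0,"wx":0,"wy":0,"wz":-0.6,"hand":0.6}]'
python3 dot.py; python3 off.py "[.5455,-.1660,.223]"
```

```text
clock: 14.07
tcp_pos: [0.5455, -0.1664, 0.2263]
eef_rot: [[1.0, 0.026, -0.0], [0.026, -1.0, -0.0], [-0.0, 0.0, -1.0]]
contact_force: [0.9, 0.0, 0.1]
finger_gap: 0.0683
finger_force: 0.0
dot [311.01 209.75] z [ 0.5454 -0.1658  0.2708] knob turned z-screw 0.1538
clock: 15.05
tcp_pos: [0.5455, -0.1663, 0.2263]
eef_rot: [[0.426, 0.904, -0.0], [0.904, -0.426, -0.0], [-0.0, -0.0, -1.0]]
contact_force: [-0.4, -0.1, -0.6]
finger_gap: 0.0685
finger_force: 0.0
clock: 15.88
tcp_pos: [0.5455, -0.1663, 0.2263]
eef_rot: [[-0.609, 0.793, -0.0], [0.793, 0.609, -0.0], [0.0, -0.0, -1.0]]
contact_force: [-0.5, -0.1, 0.6]
finger_gap: 0.0686
finger_force: 0.0
clock: 16.72
tcp_pos: [0.5455, -0.1663, 0.2263]
eef_rot: [[-1.0, -0.019, -0.0], [-0.019, 1.0, -0.0], [0.0, -0.0, -1.0]]
contact_force: [1.1, -0.5, 0.0]
finger_gap: 0.0686
finger_force: 0.0
dot [311.02 209.74] z [ 0.5454 -0.1658  0.2708] knob turned z-screw 0.1538
16.8667 [ 0.5455 -0.1663  0.2264] q6 -111.22681953822261 units [-0.0001  0.0021  0.0225] 
 [[-0.9998 -0.0214  0.    ]
 [-0.0214  0.9998 -0.    ]
 [-0.     -0.     -1.    ]] [-0.4551 -0.4876  0.0876] 0.06813236005142767
```

```bash
python3 -m inch '[{"dx":0,"dy":0,"dz":0.012,"wx":0,"wy":0,"wz":0,"hand":0.6},{"dx":0,"dy":0,"dz":0.012,"wx":0,"wy":0,"wz":0,"hand":0.6},{"dx":0,"dy":0,"dz":0.012,"wx":0,"wy":0,"wz":0,"hand":-1},{"dx":0,"dy":0,"dz":0.012,"wx":0,"wy":0,"wz":0,"hand":-1},{"dx":0,"dy":0,"dz":0.012,"wx":0,"wy":0,"wz":0,"hand":-1},{"dx":0,"dy":0,"dz":0.012,"wx":0,"wy":0,"wz":0,"hand":-1},{"dx":0,"dy":0,"dz":0.012,"wx":0,"wy":0,"wz":0,"hand":-1},{"dx":0,"dy":0,"dz":0.012,"wx":0,"wy":0,"wz":0,"hand":-1}]' 25
python3 -m inch '[{"dx":0,"dy":0,"dz":0.002,"wx":0,"wy":0,"wz":0.08,"hand":-1},{"dx":0,"dy":0,"dz":0.004,"wx":0,"wy":0,"wz":0.16,"hand":-1},{"dx":0,"dy":0,"dz":0.006,"wx":0,"wy":0,"wz":0.24,"hand":-1},{"dx":0,"dy":0,"dz":0.008,"wx":0,"wy":0,"wz":0.32,"hand":-1},{"dx":0,"dy":0,"dz":0.01,"wx":0,"wy":0,"wz":0.4,"hand":-1},{"dx":0,"dy":0,"dz":0.012,"wx":0,"wy":0,"wz":0.48,"hand":-1},{"dx":0,"dy":0,"dz":0.014,"wx":0,"wy":0,"wz":0.56,"hand":-1},{"dx":0,"dy":0,"dz":0.016,"wx":0,"wy":0,"wz":0.64,"hand":-1},{"dx":0,"dy":0,"dz":0.017,"wx":0,"wy":0,"wz":0.7,"hand":-1},{"dx":0,"dy":0,"dz":0.017,"wx":0,"wy":0,"wz":0.7,"hand":-1}]'
python3 -m inch '[{"dx":0,"dy":0,"dz":0.002,"wx":0,"wy":0,"wz":0.08,"hand":-1},{"dx":0,"dy":0,"dz":0.004,"wx":0,"wy":0,"wz":0.16,"hand":-1},{"dx":0,"dy":0,"dz":0.006,"wx":0,"wy":0,"wz":0.24,"hand":-1},{"dx":0,"dy":0,"dz":0.008,"wx":0,"wy":0,"wz":0.32,"hand":-1},{"dx":0,"dy":0,"dz":0.01,"wx":0,"wy":0,"wz":0.4,"hand":-1},{"dx":0,"dy":0,"dz":0.012,"wx":0,"wy":0,"wz":0.48,"hand":-1},{"dx":0,"dy":0,"dz":0.014,"wx":0,"wy":0,"wz":0.56,"hand":-1},{"dx":0,"dy":0,"dz":0.016,"wx":0,"wy":0,"wz":0.64,"hand":-1},{"dx":0,"dy":0,"dz":0.017,"wx":0,"wy":0,"wz":0.7,"hand":-1},{"dx":0,"dy":0,"dz":0.017,"wx":0,"wy":0,"wz":0.7,"hand":-1}]'
python3 -m inch '[{"dx":0,"dy":0,"dz":0.002,"wx":0,"wy":0,"wz":0.08,"hand":-1},{"dx":0,"dy":0,"dz":0.004,"wx":0,"wy":0,"wz":0.16,"hand":-1},{"dx":0,"dy":0,"dz":0.006,"wx":0,"wy":0,"wz":0.24,"hand":-1},{"dx":0,"dy":0,"dz":0.008,"wx":0,"wy":0,"wz":0.32,"hand":-1},{"dx":0,"dy":0,"dz":0.01,"wx":0,"wy":0,"wz":0.4,"hand":-1},{"dx":0,"dy":0,"dz":0.012,"wx":0,"wy":0,"wz":0.48,"hand":-1},{"dx":0,"dy":0,"dz":0.014,"wx":0,"wy":0,"wz":0.55,"hand":-1},{"dx":0,"dy":0,"dz":0.014,"wx":0,"wy":0,"wz":0.6,"hand":-1},{"dx":0,"dy":0,"dz":0.014,"wx":0,"wy":0,"wz":0.6,"hand":-1},{"dx":0,"dy":0,"dz":0.014,"wx":0,"wy":0,"wz":0.6,"hand":-1}]'
python3 off.py "[.5455,-.1660,.216]"
```

```text
clock: 17.53
tcp_pos: [0.5455, -0.1663, 0.2246]
eef_rot: [[-1.0, -0.025, -0.0], [-0.025, 1.0, 0.0], [0.0, 0.0, -1.0]]
contact_force: [-0.6, 0.6, 0.4]
finger_gap: 0.0494
finger_force: 25.8
clock: 18.37
tcp_pos: [0.5456, -0.1661, 0.2223]
eef_rot: [[-0.47, 0.883, 0.0], [0.883, 0.47, 0.0], [-0.0, 0.001, -1.0]]
contact_force: [-1.4, 2.4, 6.4]
finger_gap: 0.0493
finger_force: 26.2
clock: 19.2
tcp_pos: [0.5452, -0.1657, 0.2198]
eef_rot: [[0.573, 0.82, -0.0], [0.82, -0.573, 0.001], [0.0, -0.001, -1.0]]
contact_force: [-3.8, 5.6, 10.2]
finger_gap: 0.0496
finger_force: 26.3
clock: 20.03
tcp_pos: [0.5455, -0.1654, 0.2176]
eef_rot: [[1.0, 0.024, 0.0], [0.024, -1.0, 0.001], [0.0, -0.001, -1.0]]
contact_force: [-0.4, 7.7, 8.2]
finger_gap: 0.0492
finger_force: 26.2
20.0333 [ 0.5455 -0.1654  0.2176] q6 68.5874596585078 units [-0.0004  0.0037  0.011 ] 
 [[ 0.9997  0.0244  0.0002]
 [ 0.0244 -0.9997  0.0012]
 [ 0.0002 -0.0012 -1.    ]] [-0.3516  7.7419  8.1955] 0.04918439628720672
```

A full turn is done, with 13.9 mm of descent in all. I'll relax the axial push and take a last look.

```bash
python3 -m inch '[{"dx":0,"dy":0,"dz":-0.011,"wx":0,"wy":0,"wz":0,"hand":-1},{"dx":0,"dy":0,"dz":-0.011,"wx":0,"wy":0,"wz":0,"hand":-1},{"dx":0,"dy":0,"dz":-0.011,"wx":0,"wy":0,"wz":0,"hand":-1},{"dx":0,"dy":0,"dz":-0.011,"wx":0,"wy":0,"wz":0,"hand":-1}]'
python3 see.py fin
```

```text
clock: 20.37
tcp_pos: [0.5451, -0.1657, 0.2188]
eef_rot: [[1.0, 0.025, -0.001], [0.025, -1.0, 0.001], [-0.001, -0.001, -1.0]]
contact_force: [-2.1, 5.2, 0.8]
finger_gap: 0.0494
finger_force: 27.1
```

View pics/fin_scene.png

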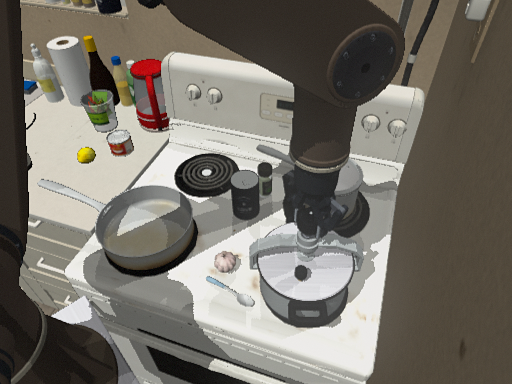

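The picture shows the gripper holding the knob low over the boss at px (310,225). The salt (245,195), pepper (265,178), garlic (226,261) and spoon (232,291) are where they were.

```bash
python3 -c "
from workcell import *
print(job_done())"
```

```text
the job is handed in; nothing more can be done
None
```

The screw dropped into the thread after about 90° of backward turning, then went one full turn forward (about 14 mm down), and the gripper is still holding the knob there; the salt, pepper, garlic and spoon were not disturbed, and the job is handed in.

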